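# Tighten the drawer divider with the click wrench

## Task

Two lens cases lie in the swing of the click wrench in the vanity drawer: first lay both side by side or end to end in the sky-blue tray, flat and lids up. Then turn the wrench clockwise (seen from above) until the divider bolt comes up tight and the handle breaks away at its red knuckle, stop with the handle clearly kinked but well short of folded (between about 10 and 30 degrees), and let go. Leave the compact mirror, the pink applicator and the white jar where they are.

Things in the scene. Friction and masses are not known exactly. Their poses are not given: they have to be found in the camera images.
- bolt (a joint): turn of the bolt and the wrench that stays fitted on it, rad: grows clockwise seen from above; at 1.60 the bolt is tight (a hard stop), and it starts between 0 and 0.35. Turning it takes about 0.2 N m, and it stays where it is left
- click (a joint): kink of the wrench handle at its red knuckle, rad: 0 is straight, grows clockwise seen from above, its stop is at 0.9. It is rigid until the torque at the knuckle reaches about 0.8 N m (so not before the bolt is tight), then gives way at about that same steady torque, and stays where it is left
- bolt_axis (a point): point on the upright axis of the bolt, 25 mm above the drawer floor, at the height of the wrench's mid-thickness. The steel wrench head round it is 40 mm across, 13 to 36 mm above the floor; a brass bolt head stands in it, up to 46 mm. Its x axis points along the wrench's steel beam to the knuckle
- knuckle (a point): the axis of the red breakaway knuckle (24 mm across, 13 to 35 mm above the floor), 55 mm from the bolt's axis; its x axis points along the handle outwards, z up
- handle (a point): centre of the black handle grip, 85 mm from the knuckle: a bar 110 mm long (its x, pointing outwards from the bolt), 22 mm wide (y), 14 to 36 mm above the drawer floor, free from below; z up. Can be pushed from its side, or pinched from above; clockwise is towards its -y
- clamp: the fixed aluminium clamp under the wrench: a disc 56 mm across, 12 mm high, origin at its centre on the drawer floor (z = 0), on the bolt's axis. A clear divider, 5 mm thick, 55 mm high, runs along its +x to 135 mm, with a block 24 mm wide, 30 mm high from 25 to 60 mm. When the bolt is tight the wrench points 130 degrees counter-clockwise from its +x.
- tray: the sky-blue open lens tray, fixed, 200 (x) x 130 (y) x 24 mm high, walls and floor 4 mm thick (inside 192 x 122 mm), origin at the centre of its underside on the drawer floor. It may lie at the left or the right of the drawer, whose floor is at z = 0, x 0.31 to 0.85, y -0.50 to 0.50 m, in walls 60 mm high (the far one 75)
- case_a_mid (a point): centre of a loose twin-well lens case: white body 76 (its x) x 38 (its y) x 18 mm high with two round green snap lids on top (35 mm across, side by side along x), 27 mm high in all, 30 to 55 g; the point lies half-way up, 13.5 mm above its underside; z up. It lies flat, so that a grasp across its 38 mm width from above suits
- case_b_mid (a point): centre of a loose twin-well lens case: white body 76 (its x) x 38 (its y) x 18 mm high with two round orange snap lids on top (35 mm across, side by side along x), 27 mm high in all, 30 to 55 g; the point lies half-way up, 13.5 mm above its underside; z up. It lies flat, so that a grasp across its 38 mm width from above suits
- mirror_mid (a point): loose steel compact mirror standing open, base 66 mm across and 9 mm high with the lid raised at its +x side, about 70 mm high; the point is on the base's axis, 30 mm up. Leave it alone
- applicator_mid (a point): loose pink rigid applicator, 105 mm long (its x), 18 mm wide, 12 mm high, lying flat; the point is near its middle. Leave it alone
- jar_mid (a point): loose closed white jar, 48 mm across, 55 mm high, upright; the point is half-way up. Leave it alone
There are look-alikes about, which are no part of the job. What is shaped like the part that bears case_b_mid but black or yellow is not meant.

How it is judged:
By the outcome, as a careful person would: the job done as asked, in the order asked, and still so for the second after the job is handed in, with the robot touching nothing.
It also fails if it takes over 69 s, if anything falls off the work surface, if the arm or the gripper's body presses on something with over 40 N, if the wrist force passes 120 N, or if a joint passes its speed limit or range.

## Robot

A 6-joint arm with a two-finger parallel gripper is mounted at the origin on the work surface. World frame = base frame: x ahead of the robot, y to its left, z up, the work surface at z = 0. Lengths are in m, angles in rad, forces in N, time in s.
With the tool pointing down it reaches from about 0.225 to 0.875 m from the base axis. Payload 3.4 kg.
Tool frame: the origin (TCP) lies at the centre of the arm's flange, where the gripper is bolted on; the fingertips stand manip.tcp_to_tips ahead of it and the grasp point (between the pads) lies 155 mm ahead of it (manip.tcp_to_tips is the distance from the TCP to the fingertips, in m); z points along the fingers, y is the line along which they close (so a half turn about z gives the same grasp; the last joint's range is limited). The gripper opens to 85 mm and grips with 20 to 120 N. Pads are 22 mm wide; open, the fingers measure 114 mm over their backs; the gripper's body (76 mm by 85 mm) begins 54 mm behind the grasp point. The pads swing forward as they close: fully open they stand 13 mm farther back than shut.
Start: joints at [1.075, 0.276, 1.505, -0, 1.361, -0.121], TCP at [0.211, 0.535, 0.405] pointing down, gripper open.
Joint ranges: [-2.89, 2.89], [-0.75, 2.08], [0.22, 2.7], [-1.18, 4.32], [0.11, 2.71], [-2.7, 2.7]. Speed limits (rad/s): [2.57, 2.57, 3.14, 3.14, 3.14, 3.14].

## Interface

Orientations are given as a unit quaternion [w, x, y, z].
In Python, from rig import sensors, imaging, manip gives the robot as it stands. The module is installed in compiled form; this text tells all that it offers.
- The arm moves only by the tool jog_arm, never from a script. Its argument "plan" is a list of rows, each an object of numbers: "dx", "dy", "dz": the shift along the tool's x, y, z in mm; "ax", "ay", "az": the turn, a rotation vector about the tool's x, y, z in units of 6 degrees (1.0 is 6 degrees); "grip": the closure, from 0 (fully open) to 1 (shut). A call has 1 to 20 rows; each row shifts and turns the commanded pose from where the row before left it, along the tool's axes as they then stand; what a row does not reach is not made up. A row lasts 1/12 s, in which the tool goes at most 41.7 mm and 7.16 degrees, less where a joint would pass 70% of its speed; a pose out of reach is approached as far as the arm can. A call is refused whole if a number of a shift passes 41.7 or a number of a turn 1, either way. A call with a gripper value outside its range is refused whole. The fingers move at their own pace and stop on an object; "grip_force" is the grip in N (left out, the last holds). Time passes only in rows, so rows that do not move let the fingers close. It gives the time, the measured TCP pose, the force, the opening and the grip force at its end, in the units of the state.
- sensors.get_state(): the state, without advancing time (a new reading comes with each control period).
- imaging.get_image(name): name is "scene" or "top" or "wrist"; returns a dict with "image" (384x512x3 uint8, red, green, blue), "K" (3x3 intrinsics, pixels), "extrinsics" (4x4, takes a point from world to camera coordinates). Camera axes: x right, y up, looking along -z (the intrinsics and any distortion apply to the point x, -y, -z); pixel columns grow to the right and rows downward; lengths in m; the calibration is good to about 2 mm. A picture is of the moment at which its call begins. There is no depth.
- manip.sign_off(): hands the job in; it is judged then, once.
The state is a dict: "clock": time; "qpos": joint angles; "qd": joint speeds; "effort": joint torques, N m; "position": TCP position; "ee_rot": TCP orientation; "contact_force": force on the tool from outside, world axes, zero at the start; "moment": the same for the moment, N m; "width": finger opening in m; "gripper_force": force on a finger pad.
Only numpy, scipy, OpenCV 4.12 (cv2) and the standard library are available. Lean on these libraries where they do the work, as an engineer would, in place of code of your own. Each camera call takes 0.05 s, during which the arm holds its last target. There are 200 camera calls.

## Working session

There is one attempt and no reset: what is moved stays moved. The work goes in short steps, Python scripts to look and compute and a tool call to move; the robot and the scene stay as the last step left them, time stands still between calls to the robot, and variables do not carry over. Pictures are saved under pics/ and viewed, at most 10 in all, crops included, and the job is handed in when it is done.

Besides the shell and the picture viewer there is one more tool, called after "Request:" as a command line: name --argument value ..., lists and objects as JSON in quotes. jog_arm: Moves the arm, as the interface text tells. Its arguments: {"type":"object","properties":{"plan":{"type":"array"},"grip_force":{"type":"number"}},"required":["plan"]}

```bash
mkdir -p pics
cat > h.py <<'E'
import numpy as np, cv2
from rig import sensors, imaging, manip
def snap(name, fn):
    d=imaging.get_image(name); np.savez('pics/'+fn+'.npz',**{k:d[k] for k in('image','K','extrinsics')})
    cv2.imwrite('pics/'+fn+'.png',d['image'][:,:,::-1]); return d
def load(fn): return np.load('pics/'+fn+'.npz')
def px2w(d,u,v,z):
    K=d['K'];E=d['extrinsics'];r=np.linalg.inv(K)@[u,v,1]; r=np.array([r[0],-r[1],-r[2]])
    R=E[:3,:3];c=-R.T@E[:3,3]; w=R.T@r; return c+w*(z-c[2])/w[2]
def w2px(d,p):
    q=d['extrinsics'][:3,:3]@p+d['extrinsics'][:3,3]; q=d['K']@[q[0],-q[1],-q[2]]; return q[:2]/q[2]
E
python3 - <<'E'
from h import *
a=snap('top','t0'); b=snap('scene','s0')
cv2.imwrite('pics/t0b.png',cv2.resize(a['image'][:,:,::-1],(800,600),interpolation=cv2.INTER_CUBIC))
print([k for k in a], sensors.get_state(), manip.tcp_to_tips, px2w(a,0,0,0),px2w(a,511,383,0))
E
```

```text
['image', 'K', 'extrinsics'] {'clock': 0.1, 'qpos': array([ 1.07499369e+00,  2.76536989e-01,  1.50600038e+00,  1.56790603e-05,
        1.36072180e+00, -1.20965328e-01]), 'qd': array([ 2.31090890e-04, -5.89634384e-04, -2.21684111e-03,  1.42686168e-03,
       -3.07780745e-06,  1.96616419e-03]), 'effort': array([-1.01843057e-05, -4.17703092e+01, -2.46405280e+01, -1.07382350e-04,
        5.79567393e-03,  4.26696118e-06]), 'position': array([0.21041361, 0.53491659, 0.40392545]), 'ee_rot': array([-2.60212685e-04,  1.86324921e-01,  9.82487827e-01, -7.91618377e-04]), 'contact_force': array([-0.02328253, -0.71998563,  0.13980694]), 'moment': array([ 0.00768287, -0.00151247,  0.00601793]), 'gripper_force': 0.0, 'width': 0.08545361289419139} 0.1734 [1.20412257 0.81211938 0.        ] [ 0.11642046 -0.6767889   0.        ]
```

View pics/t0b.png

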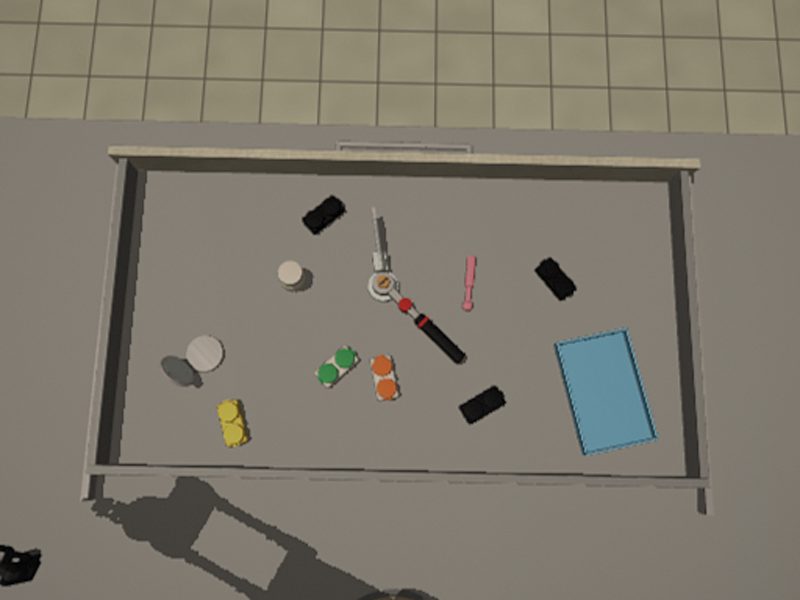

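View pics/s0.png

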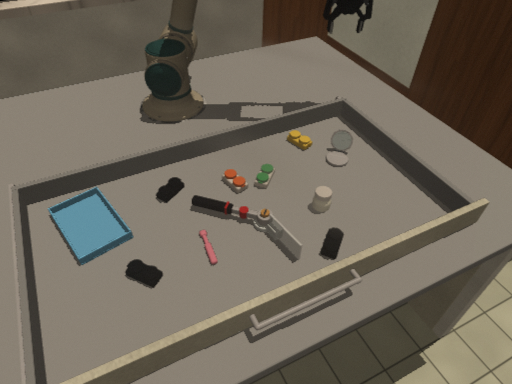

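The top view (800 px) has the green case at (338,366), the orange at (384,378) and the wrench from (382,284) to (463,360). The tray is at (605,391), the jar at (290,275), the applicator at (469,283) and the mirror at (205,353). Possible confusions are the yellow case at (232,423) and black ones at (324,214), (555,279) and (482,404). I choose the green and orange cases.

Run:
```python
from h import *
d=load('t0'); im=d['image']; hsv=cv2.cvtColor(im,cv2.COLOR_RGB2HSV)
def comps(lo,hi,z,mn,n):
    m=cv2.inRange(hsv,np.array(lo),np.array(hi)); 
    N,l,s,c=cv2.connectedComponentsWithStats(m)
    out=[]
    for i in range(1,N):
        if s[i,4]>=mn:
            out.append(px2w(d,*c[i],z)); print(n,s[i,4],c[i].round(1),out[-1].round(4))
    return m,out
_,g=comps((50,120,50),(75,255,255),.027,20,'green')
_,o=comps((5,150,120),(14,255,255),.027,20,'orange')
comps((0,170,80),(4,255,255),.035,8,'red'); comps((174,150,80),(180,255,255),.035,8,'red2')
m,t=comps((90,60,60),(115,255,255),.012,200,'blue')
c=max(cv2.findContours(m,0,2)[0],key=cv2.contourArea); r=cv2.boxPoints(cv2.minAreaRect(c))
print('tray rim',[px2w(d,*p,.024).round(4)[:2] for p in r])
comps((10,120,60),(24,255,255),.046,5,'brass')
x,y,w,h=185,205,150,70
cv2.imwrite('pics/c0.png',cv2.resize(im[y:y+h,x:x+w,::-1],(750,350),interpolation=cv2.INTER_CUBIC))
```

```text
green 108 [220.5 228.8] [0.5009 0.0975 0.027 ]
green 112 [209.6 238.6] [0.4734 0.1263 0.027 ]
orange 116 [244.2 233.7] [0.4891 0.0323 0.027 ]
orange 118 [247.2 248.5] [0.4491 0.0231 0.027 ]
red 49 [258.8 194.5] [ 0.5976 -0.0055  0.035 ]
red 17 [270.4 205.7] [ 0.567  -0.0378  0.035 ]
blue 3588 [387.2 250.4] [ 0.4542 -0.3618  0.012 ]
tray rim [array([ 0.5359, -0.2701]), array([ 0.5739, -0.4031]), array([ 0.3747, -0.4455]), array([ 0.3391, -0.3165])]
brass 35 [245.  180.1] [0.6349 0.0335 0.046 ]
brass 126 [244.1 233.8] [0.4867 0.0322 0.046 ]
brass 130 [247.  248.4] [0.4477 0.0235 0.046 ]
brass 10 [140.4 259.6] [0.4114 0.306  0.046 ]
brass 107 [153.3 269.3] [0.3869 0.27   0.046 ]
brass 8 [147.  284.4] [0.3473 0.284  0.046 ]
```

View pics/c0.png

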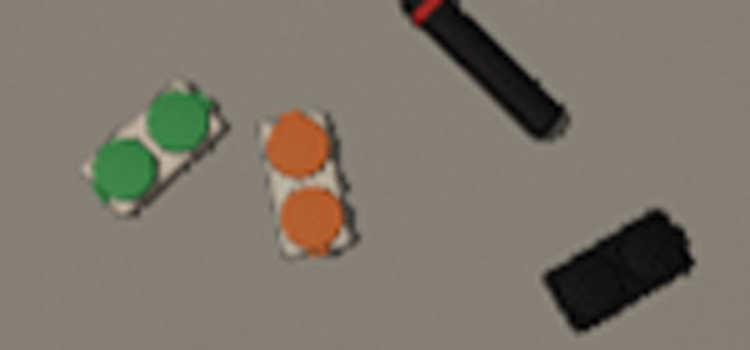

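The crop confirms it: green and orange lids on white bodies, and the other case is all black. Moving over the green case.

Request:
jog_arm --plan '[{"az": 0.82},{"az": 0.82},{"az": 0.82},{"az": 0.82},{"az": 0.82},{"dx": -33,"dy": -6.3},{"dx": -33,"dy": -6.3},{"dx": -33,"dy": -6.3},{"dx": -33,"dy": -6.3},{"dx": -33,"dy": -6.3},{"dx": -33,"dy": -6.3},{"dx": -33,"dy": -6.3},{"dx": -33,"dy": -6.3},{"dx": -33,"dy": -6.3},{"dx": -33,"dy": -6.3},{"dx": -33,"dy": -6.3,"dz": 10},{"dx": -33,"dy": -6.3,"dz": 20},{"dx": -33,"dy": -6.3,"dz": 20},{"dx": -33,"dy": -6.3,"dz": 20},{"dx": -33,"dy": -6.3,"dz": 20}]' --grip_force 30

```text
$.plan[0]: bad value
```

Request:
jog_arm --plan '[{},{}]'

```text
$.plan[0]: bad value
```

```bash
cat >> h.py <<'E'
from scipy.spatial.transform import Rotation as Ro
def go(x,y,yaw=None):
    """remaining tool-frame dx,dy mm after turning the closing axis to yaw deg (mod 180)"""
    s=sensors.get_state(); R=Ro.from_quat(np.roll(s['ee_rot'],-1)).as_matrix()
    th=np.degrees(np.arctan2(R[1,1],R[0,1])); dt=0 if yaw is None else (yaw-th+90)%180-90
    a=np.radians(th+dt); d=np.array([x,y])-s['position'][:2]
    print('clk',s['clock'],'pos',s['position'].round(4),'yaw',th.round(1),'tilt',R[2].round(3),'w',s['width'].round(4),'f',s['contact_force'].round(1))
    print('az units',round(-dt/6,2),'dx',round(1e3*(d@[-np.sin(a),np.cos(a)]),1),'dy',round(1e3*(d@[np.cos(a),np.sin(a)]),1))
def lids(fn,lo,hi,z=.027,mn=60):
    d=load(fn); m=cv2.inRange(cv2.cvtColor(d['image'],cv2.COLOR_RGB2HSV),np.array(lo),np.array(hi))
    N,l,s,c=cv2.connectedComponentsWithStats(m); i=[k for k in range(1,N) if s[k,4]>mn]
    p=[px2w(d,*c[k],z)[:2] for k in i]; print([(s[k,4],c[k].round(0)) for k in i],np.round(p,4))
    if len(p)==2:
        q=p[1]-p[0]; print('mid',np.mean(p,0).round(4),'ang',np.degrees(np.arctan2(q[1],q[0])).round(1),'sep',np.linalg.norm(q).round(4))
G=((45,100,40),(80,255,255)); O=((4,140,90),(15,255,255))
E
python3 - <<'E'
from h import *
snap('wrist','w1'); lids('w1',*G); lids('w1',*O); go(.487,.112,44)
E
```

```text
[] []
[] []Traceback (most recent call last):
  File "<stdin>", line 2, in <module>
  File "h.py", line 18, in go
    print('clk',s['clock'],'pos',s['position'].round(4),'yaw',th.round(1),'tilt',R[2].round(3),'w',s['width'].round(4),'f',s['contact_force'].round(1))
                                                                                                   ^^^^^^^^^^^^^^^^
AttributeError: 'float' object has no attribute 'round'
```

View pics/w1.png

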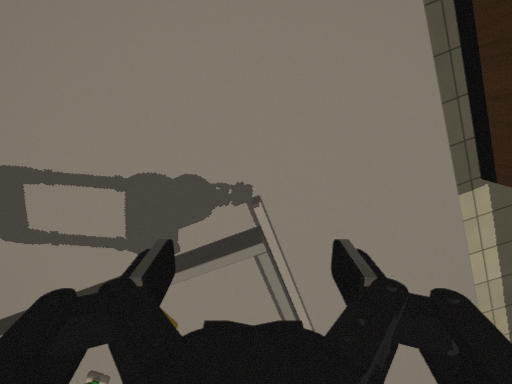

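The moves were refused, probably because each row needs every key. This picture only shows the start pose.

Request:
jog_arm --plan '[{"dx": 0,"dy": 0,"dz": 0,"ax": 0,"ay": 0,"az": 0.82,"grip": 0},{"dx": 0,"dy": 0,"dz": 0,"ax": 0,"ay": 0,"az": 0.82,"grip": 0},{"dx": 0,"dy": 0,"dz": 0,"ax": 0,"ay": 0,"az": 0.82,"grip": 0},{"dx": 0,"dy": 0,"dz": 0,"ax": 0,"ay": 0,"az": 0.82,"grip": 0},{"dx": 0,"dy": 0,"dz": 0,"ax": 0,"ay": 0,"az": 0.82,"grip": 0},{"dx": -33,"dy": -6.3,"dz": 0,"ax": 0,"ay": 0,"az": 0,"grip": 0},{"dx": -33,"dy": -6.3,"dz": 0,"ax": 0,"ay": 0,"az": 0,"grip": 0},{"dx": -33,"dy": -6.3,"dz": 0,"ax": 0,"ay": 0,"az": 0,"grip": 0},{"dx": -33,"dy": -6.3,"dz": 0,"ax": 0,"ay": 0,"az": 0,"grip": 0},{"dx": -33,"dy": -6.3,"dz": 0,"ax": 0,"ay": 0,"az": 0,"grip": 0},{"dx": -33,"dy": -6.3,"dz": 0,"ax": 0,"ay": 0,"az": 0,"grip": 0},{"dx": -33,"dy": -6.3,"dz": 0,"ax": 0,"ay": 0,"az": 0,"grip": 0},{"dx": -33,"dy": -6.3,"dz": 0,"ax": 0,"ay": 0,"az": 0,"grip": 0},{"dx": -33,"dy": -6.3,"dz": 0,"ax": 0,"ay": 0,"az": 0,"grip": 0},{"dx": -33,"dy": -6.3,"dz": 0,"ax": 0,"ay": 0,"az": 0,"grip": 0},{"dx": -33,"dy": -6.3,"dz": 10,"ax": 0,"ay": 0,"az": 0,"grip": 0},{"dx": -33,"dy": -6.3,"dz": 20,"ax": 0,"ay": 0,"az": 0,"grip": 0},{"dx": -33,"dy": -6.3,"dz": 20,"ax": 0,"ay": 0,"az": 0,"grip": 0},{"dx": -33,"dy": -6.3,"dz": 20,"ax": 0,"ay": 0,"az": 0,"grip": 0},{"dx": -33,"dy": -6.3,"dz": 20,"ax": 0,"ay": 0,"az": 0,"grip": 0}]' --grip_force 30

```text
clock: 1.82
position: [0.4863, 0.1114, 0.3139]
ee_rot: [0.0, 0.391, 0.92, 0.0]
contact_force: [0.3, 0.4, 0.9]
width: 0.0854
gripper_force: 0.0
```

Request:
jog_arm --plan '[{"dx": 0,"dy": 0,"dz": 0,"ax": 0,"ay": 0,"az": 0,"grip": 0},{"dx": 0,"dy": 0,"dz": 0,"ax": 0,"ay": 0,"az": 0,"grip": 0}]'

```text
clock: 1.98
position: [0.4862, 0.1117, 0.3132]
ee_rot: [-0.002, 0.393, 0.92, -0.001]
contact_force: [-0.7, 1.4, 0.6]
width: 0.0848
gripper_force: 0.0
```

```bash
sed -i "s/s\['width'\].round(4)/round(s['width'],4)/" h.py
python3 - <<'E'
from h import *
snap('wrist','w2'); lids('w2',*G); lids('w2',*O); go(.487,.112,44)
E
```

```text
[(np.int32(968), array([254., 171.])), (np.int32(846), array([254., 209.]))] [[0.473  0.1268]
 [0.5008 0.0979]]
mid [0.4869 0.1124] ang -46.2 sep 0.0401
[(np.int32(782), array([168., 225.])), (np.int32(730), array([203., 245.]))] [[0.4484 0.0238]
 [0.4888 0.0316]]
mid [0.4686 0.0277] ang 11.0 sep 0.0411
clk 2.0333 pos [0.4858 0.1127 0.3142] yaw 43.8 tilt [ 0.002 -0.001 -1.   ] w 0.0854 f [-0.2 -0.8  0.1]
az units -0.03 dx -1.3 dy 0.4
```

View pics/w2.png

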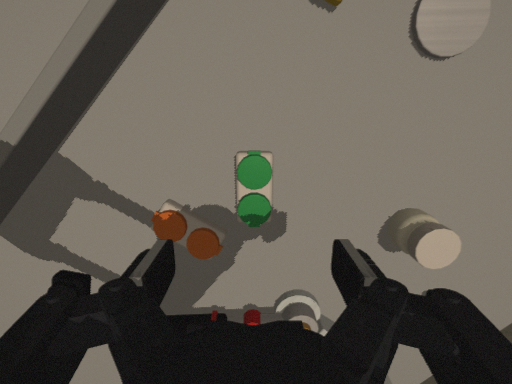

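The close view shows the green case at (254,190) and the orange at (187,235), matching the top-camera positions. Descending and gripping.

Request:
jog_arm --plan '[{"dx": -1,"dy": 0,"dz": 25,"ax": 0,"ay": 0,"az": 0,"grip": 0},{"dx": 0,"dy": 0,"dz": 30,"ax": 0,"ay": 0,"az": 0,"grip": 0},{"dx": 0,"dy": 0,"dz": 30,"ax": 0,"ay": 0,"az": 0,"grip": 0},{"dx": 0,"dy": 0,"dz": 25,"ax": 0,"ay": 0,"az": 0,"grip": 0},{"dx": 0,"dy": 0,"dz": 17,"ax": 0,"ay": 0,"az": 0,"grip": 0},{"dx": 0,"dy": 0,"dz": 10,"ax": 0,"ay": 0,"az": 0,"grip": 0},{"dx": 0,"dy": 0,"dz": 0,"ax": 0,"ay": 0,"az": 0,"grip": 0.3},{"dx": 0,"dy": 0,"dz": 0,"ax": 0,"ay": 0,"az": 0,"grip": 0.6},{"dx": 0,"dy": 0,"dz": 0,"ax": 0,"ay": 0,"az": 0,"grip": 0.8},{"dx": 0,"dy": 0,"dz": 0,"ax": 0,"ay": 0,"az": 0,"grip": 0.8},{"dx": 0,"dy": 0,"dz": 0,"ax": 0,"ay": 0,"az": 0,"grip": 0.8},{"dx": 0,"dy": 0,"dz": 0,"ax": 0,"ay": 0,"az": 0,"grip": 0.8},{"dx": 0,"dy": 0,"dz": 0,"ax": 0,"ay": 0,"az": 0,"grip": 0.8}]' --grip_force 30

```text
clock: 3.12
position: [0.4871, 0.1127, 0.1792]
ee_rot: [0.001, 0.391, 0.92, 0.001]
contact_force: [-1.0, 2.3, 6.8]
width: 0.0369
gripper_force: 31.2
```

Request:
jog_arm --plan '[{"dx": 0,"dy": 0,"dz": -8,"ax": 0,"ay": 0,"az": 0,"grip": 0.8},{"dx": 0,"dy": 0,"dz": -22,"ax": 0,"ay": 0,"az": 0,"grip": 0.8},{"dx": 0,"dy": 0,"dz": -30,"ax": 0,"ay": 0,"az": 0,"grip": 0.8},{"dx": 0,"dy": 0,"dz": -30,"ax": 0,"ay": 0,"az": 0,"grip": 0.8},{"dx": 0,"dy": 0,"dz": -20,"ax": 0,"ay": 0,"az": 1,"grip": 0.8},{"dx": 0,"dy": 0,"dz": 0,"ax": 0,"ay": 0,"az": 1,"grip": 0.8},{"dx": 0,"dy": 0,"dz": 0,"ax": 0,"ay": 0,"az": 1,"grip": 0.8},{"dx": 0,"dy": 0,"dz": 0,"ax": 0,"ay": 0,"az": 1,"grip": 0.8},{"dx": 0,"dy": 0,"dz": 0,"ax": 0,"ay": 0,"az": 1,"grip": 0.8},{"dx": 0,"dy": 0,"dz": 0,"ax": 0,"ay": 0,"az": 1,"grip": 0.8},{"dx": 0,"dy": 0,"dz": 0,"ax": 0,"ay": 0,"az": 1,"grip": 0.8},{"dx": 0,"dy": 0,"dz": 0,"ax": 0,"ay": 0,"az": 1,"grip": 0.8},{"dx": 0,"dy": 0,"dz": 0,"ax": 0,"ay": 0,"az": 1,"grip": 0.8},{"dx": 0,"dy": 0,"dz": 0,"ax": 0,"ay": 0,"az": 1,"grip": 0.8},{"dx": 0,"dy": 0,"dz": 0,"ax": 0,"ay": 0,"az": 1,"grip": 0.8},{"dx": 0,"dy": 0,"dz": 0,"ax": 0,"ay": 0,"az": 1,"grip": 0.8},{"dx": 0,"dy": 0,"dz": 0,"ax": 0,"ay": 0,"az": 1,"grip": 0.8},{"dx": 0,"dy": 0,"dz": 0,"ax": 0,"ay": 0,"az": 1,"grip": 0.8},{"dx": 0,"dy": 0,"dz": 0,"ax": 0,"ay": 0,"az": 1,"grip": 0.8},{"dx": 0,"dy": 0,"dz": 0,"ax": 0,"ay": 0,"az": 1,"grip": 0.8}]'

```text
clock: 4.78
position: [0.4863, 0.1122, 0.2883]
ee_rot: [0.0, 0.947, 0.322, 0.0]
contact_force: [1.1, -0.2, -0.6]
width: 0.0373
gripper_force: 30.4
```

Request:
jog_arm --plan '[{"dx": 0,"dy": 0,"dz": 0,"ax": 0,"ay": 0,"az": 1,"grip": 0.8},{"dx": 0,"dy": 0,"dz": 0,"ax": 0,"ay": 0,"az": 1,"grip": 0.8},{"dx": 0,"dy": 0,"dz": 0,"ax": 0,"ay": 0,"az": 1,"grip": 0.8},{"dx": 0,"dy": 0,"dz": 0,"ax": 0,"ay": 0,"az": 1,"grip": 0.8},{"dx": 0,"dy": 0,"dz": 0,"ax": 0,"ay": 0,"az": 0.2,"grip": 0.8},{"dx": 0,"dy": 0,"dz": 0,"ax": 0,"ay": 0,"az": 0,"grip": 0.8}]'

```text
clock: 5.28
position: [0.4864, 0.1122, 0.2882]
ee_rot: [0.0, 0.994, 0.112, 0.0]
contact_force: [0.2, 0.6, -0.5]
width: 0.0374
gripper_force: 30.4
```

Run:
```python
from h import *
go(.497,-.350,-77.4); print(sensors.get_state()['qpos'].round(2))
```

```text
clk 5.2833 pos [0.4864 0.1122 0.2882] yaw -77.2 tilt [ 0.001  0.    -1.   ] w 0.0374 f [ 0.2  0.6 -0.5]
az units 0.03 dx -90.5 dy 453.4
[ 0.09  0.26  1.84 -0.    1.04  1.43]
```

Request:
jog_arm --plan '[{"dx": -3,"dy": 15,"dz": 0,"ax": 0,"ay": 0,"az": 0,"grip": 0.8},{"dx": -6,"dy": 30,"dz": 0,"ax": 0,"ay": 0,"az": 0,"grip": 0.8},{"dx": -6,"dy": 30,"dz": 0,"ax": 0,"ay": 0,"az": 0,"grip": 0.8},{"dx": -6,"dy": 30,"dz": 0,"ax": 0,"ay": 0,"az": 0,"grip": 0.8},{"dx": -6,"dy": 30,"dz": 0,"ax": 0,"ay": 0,"az": 0,"grip": 0.8},{"dx": -6,"dy": 30,"dz": 0,"ax": 0,"ay": 0,"az": 0,"grip": 0.8},{"dx": -6,"dy": 30,"dz": 0,"ax": 0,"ay": 0,"az": 0,"grip": 0.8},{"dx": -6,"dy": 30,"dz": 0,"ax": 0,"ay": 0,"az": 0,"grip": 0.8},{"dx": -6,"dy": 30,"dz": 0,"ax": 0,"ay": 0,"az": 0,"grip": 0.8},{"dx": -6,"dy": 30,"dz": 0,"ax": 0,"ay": 0,"az": 0,"grip": 0.8},{"dx": -6,"dy": 30,"dz": 0,"ax": 0,"ay": 0,"az": 0,"grip": 0.8},{"dx": -6,"dy": 30,"dz": 0,"ax": 0,"ay": 0,"az": 0,"grip": 0.8},{"dx": -6,"dy": 30,"dz": 0,"ax": 0,"ay": 0,"az": 0,"grip": 0.8},{"dx": -6,"dy": 30,"dz": 0,"ax": 0,"ay": 0,"az": 0,"grip": 0.8},{"dx": -6,"dy": 30,"dz": 0,"ax": 0,"ay": 0,"az": 0,"grip": 0.8},{"dx": -3.5,"dy": 18.5,"dz": 0,"ax": 0,"ay": 0,"az": 0,"grip": 0.8},{"dx": 0,"dy": 0,"dz": 0,"ax": 0,"ay": 0,"az": 0,"grip": 0.8},{"dx": 0,"dy": 0,"dz": 0,"ax": 0,"ay": 0,"az": 0,"grip": 0.8}]'

```text
clock: 6.78
position: [0.4979, -0.3509, 0.2875]
ee_rot: [-0.0, 0.994, 0.111, -0.0]
contact_force: [0.3, 0.5, -0.7]
width: 0.0374
gripper_force: 30.4
```

Run:
```python
from h import *
d=snap('wrist','w3'); go(.497,-.350,-77.4)
m=cv2.inRange(cv2.cvtColor(d['image'],cv2.COLOR_RGB2HSV),np.array((90,60,50)),np.array((115,255,255)))
c=max(cv2.findContours(m,0,2)[0],key=cv2.contourArea); h=cv2.convexHull(c)
print(cv2.boundingRect(c)); 
for p in cv2.approxPolyDP(h,8,True)[:,0]: print(p,px2w(d,*p,.024).round(4)[:2])
```

```text
clk 6.8333 pos [ 0.4978 -0.3498  0.2874] yaw -77.3 tilt [-0.    -0.002 -1.   ] w 0.0372 f [-0.5  1.3 -1.1]
az units 0.02 dx -0.8 dy 0.1
(179, 133, 150, 125)
[328 135] [ 0.5667 -0.4011]
[320 257] [ 0.4528 -0.4282]
[189 250] [ 0.4323 -0.3018]
[179 137] [ 0.5372 -0.277 ]
```

View pics/w3.png

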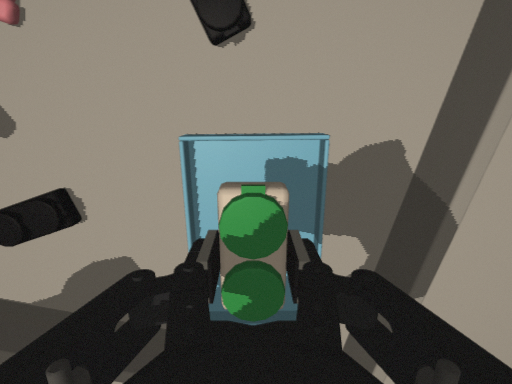

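The wrist view shows the case centred in the tray's width: case at (254,240), tray walls at columns 185 and 325. Lowering it and opening only partly.

Request:
jog_arm --plan '[{"dx": 0,"dy": 0,"dz": 20,"ax": 0,"ay": 0,"az": 0,"grip": 0.8},{"dx": 0,"dy": 0,"dz": 25,"ax": 0,"ay": 0,"az": 0,"grip": 0.8},{"dx": 0,"dy": 0,"dz": 25,"ax": 0,"ay": 0,"az": 0,"grip": 0.8},{"dx": 0,"dy": 0,"dz": 16,"ax": 0,"ay": 0,"az": 0,"grip": 0.8},{"dx": 0,"dy": 0,"dz": 8,"ax": 0,"ay": 0,"az": 0,"grip": 0.8},{"dx": 0,"dy": 0,"dz": 5,"ax": 0,"ay": 0,"az": 0,"grip": 0.8},{"dx": 0,"dy": 0,"dz": 3,"ax": 0,"ay": 0,"az": 0,"grip": 0.8},{"dx": 0,"dy": 0,"dz": 1,"ax": 0,"ay": 0,"az": 0,"grip": 0.8},{"dx": 0,"dy": 0,"dz": 0,"ax": 0,"ay": 0,"az": 0,"grip": 0.8}]'

```text
clock: 7.58
position: [0.4985, -0.35, 0.1855]
ee_rot: [0.001, 0.994, 0.111, 0.001]
contact_force: [-0.3, 0.1, -0.7]
width: 0.0375
gripper_force: 30.4
```

Request:
jog_arm --plan '[{"dx": 0,"dy": 0,"dz": 1.5,"ax": 0,"ay": 0,"az": 0,"grip": 0.8},{"dx": 0,"dy": 0,"dz": 0,"ax": 0,"ay": 0,"az": 0,"grip": 0.8},{"dx": 0,"dy": 0,"dz": 0,"ax": 0,"ay": 0,"az": 0,"grip": 0.45},{"dx": 0,"dy": 0,"dz": 0,"ax": 0,"ay": 0,"az": 0,"grip": 0.3},{"dx": 0,"dy": 0,"dz": 0,"ax": 0,"ay": 0,"az": 0,"grip": 0.3},{"dx": 0,"dy": 0,"dz": 0,"ax": 0,"ay": 0,"az": 0,"grip": 0.3},{"dx": 0,"dy": 0,"dz": -10,"ax": 0,"ay": 0,"az": 0,"grip": 0.3},{"dx": 0,"dy": 0,"dz": -25,"ax": 0,"ay": 0,"az": 0,"grip": 0.3},{"dx": 0,"dy": 0,"dz": -30,"ax": 0,"ay": 0,"az": 0,"grip": 0},{"dx": 0,"dy": 0,"dz": -30,"ax": 0,"ay": 0,"az": 0,"grip": 0},{"dx": 0,"dy": 0,"dz": -20,"ax": 0,"ay": 0,"az": 0,"grip": 0}]'

```text
clock: 8.5
position: [0.4986, -0.3503, 0.3019]
ee_rot: [0.002, 0.994, 0.111, 0.001]
contact_force: [0.4, 0.4, 0.1]
width: 0.0854
gripper_force: 0.0
```

Run:
```python
from h import *
snap('wrist','w4'); lids('w4',*G,z=.031); go(.4688,.0277,-78)
```

```text
[(np.int32(1091), array([252., 175.])), (np.int32(958), array([252., 216.]))] [[ 0.5186 -0.3457]
 [ 0.4789 -0.3545]]
mid [ 0.4988 -0.3501] ang -167.5 sep 0.0407
clk 8.55 pos [ 0.4994 -0.351   0.3056] yaw -77.3 tilt [ 0.007  0.009 -1.   ] w 0.085 f [ 0.3 -1.5  3.2]
az units 0.12 dx 48.8 dy -376.8
```

Green is placed at (0.499,-0.350). Next, the orange case.

Request:
jog_arm --plan '[{"dx": 2,"dy": -15,"dz": 0,"ax": 0,"ay": 0,"az": 0.12,"grip": 0},{"dx": 3.9,"dy": -30,"dz": 0,"ax": 0,"ay": 0,"az": 0,"grip": 0},{"dx": 3.9,"dy": -30,"dz": 0,"ax": 0,"ay": 0,"az": 0,"grip": 0},{"dx": 3.9,"dy": -30,"dz": 0,"ax": 0,"ay": 0,"az": 0,"grip": 0},{"dx": 3.9,"dy": -30,"dz": 0,"ax": 0,"ay": 0,"az": 0,"grip": 0},{"dx": 3.9,"dy": -30,"dz": 0,"ax": 0,"ay": 0,"az": 0,"grip": 0},{"dx": 3.9,"dy": -30,"dz": 0,"ax": 0,"ay": 0,"az": 0,"grip": 0},{"dx": 3.9,"dy": -30,"dz": 0,"ax": 0,"ay": 0,"az": 0,"grip": 0},{"dx": 3.9,"dy": -30,"dz": 0,"ax": 0,"ay": 0,"az": 0,"grip": 0},{"dx": 3.9,"dy": -30,"dz": 0,"ax": 0,"ay": 0,"az": 0,"grip": 0},{"dx": 3.9,"dy": -30,"dz": 0,"ax": 0,"ay": 0,"az": 0,"grip": 0},{"dx": 3.9,"dy": -30,"dz": 0,"ax": 0,"ay": 0,"az": 0,"grip": 0},{"dx": 3.9,"dy": -30,"dz": 0,"ax": 0,"ay": 0,"az": 0,"grip": 0},{"dx": 0,"dy": 0,"dz": 0,"ax": 0,"ay": 0,"az": 0,"grip": 0},{"dx": 0,"dy": 0,"dz": 0,"ax": 0,"ay": 0,"az": 0,"grip": 0}]'

```text
clock: 9.8
position: [0.4674, 0.0282, 0.2987]
ee_rot: [0.0, 0.994, 0.106, 0.0]
contact_force: [-0.1, -0.2, 0.8]
width: 0.0846
gripper_force: 0.0
```

Run:
```python
from h import *
snap('wrist','w5'); lids('w5',*O); go(.4688,.0277,-78)
```

```text
[(np.int32(1120), array([255., 171.])), (np.int32(940), array([255., 212.]))] [[0.4905 0.0309]
 [0.4512 0.0221]]
mid [0.4709 0.0265] ang -167.5 sep 0.0403
clk 9.85 pos [0.4677 0.0273 0.2987] yaw -77.9 tilt [ 0.001  0.001 -1.   ] w 0.0852 f [ 0.4  0.2 -0.2]
az units 0.02 dx 1.2 dy -0.2
```

Request:
jog_arm --plan '[{"dx": 2,"dy": 0,"dz": 20,"ax": 0,"ay": 0,"az": 0,"grip": 0},{"dx": 0,"dy": 0,"dz": 30,"ax": 0,"ay": 0,"az": 0,"grip": 0},{"dx": 0,"dy": 0,"dz": 30,"ax": 0,"ay": 0,"az": 0,"grip": 0},{"dx": 0,"dy": 0,"dz": 20,"ax": 0,"ay": 0,"az": 0,"grip": 0},{"dx": 0,"dy": 0,"dz": 14,"ax": 0,"ay": 0,"az": 0,"grip": 0},{"dx": 0,"dy": 0,"dz": 5,"ax": 0,"ay": 0,"az": 0,"grip": 0},{"dx": 0,"dy": 0,"dz": 0,"ax": 0,"ay": 0,"az": 0,"grip": 0.3},{"dx": 0,"dy": 0,"dz": 0,"ax": 0,"ay": 0,"az": 0,"grip": 0.6},{"dx": 0,"dy": 0,"dz": 0,"ax": 0,"ay": 0,"az": 0,"grip": 0.8},{"dx": 0,"dy": 0,"dz": 0,"ax": 0,"ay": 0,"az": 0,"grip": 0.8},{"dx": 0,"dy": 0,"dz": 0,"ax": 0,"ay": 0,"az": 0,"grip": 0.8},{"dx": 0,"dy": 0,"dz": 0,"ax": 0,"ay": 0,"az": 0,"grip": 0.8},{"dx": 0,"dy": 0,"dz": 0,"ax": 0,"ay": 0,"az": 0,"grip": 0.8}]'

```text
clock: 10.93
position: [0.4703, 0.0272, 0.1804]
ee_rot: [0.0, 0.994, 0.105, 0.001]
contact_force: [-1.2, -2.1, 7.4]
width: 0.0373
gripper_force: 30.8
```

Request:
jog_arm --plan '[{"dx": 0,"dy": 0,"dz": -8,"ax": 0,"ay": 0,"az": 0,"grip": 0.8},{"dx": 0,"dy": 0,"dz": -22,"ax": 0,"ay": 0,"az": 0,"grip": 0.8},{"dx": 0,"dy": 0,"dz": -30,"ax": 0,"ay": 0,"az": 0,"grip": 0.8},{"dx": 0,"dy": 0,"dz": -30,"ax": 0,"ay": 0,"az": 0,"grip": 0.8},{"dx": 0,"dy": 0,"dz": -20,"ax": 0,"ay": 0,"az": 0,"grip": 0.8},{"dx": 0,"dy": 0,"dz": 0,"ax": 0,"ay": 0,"az": 0,"grip": 0.8},{"dx": 0,"dy": 0,"dz": 0,"ax": 0,"ay": 0,"az": 0,"grip": 0.8}]'

```text
clock: 11.52
position: [0.4697, 0.0275, 0.2905]
ee_rot: [0.0, 0.995, 0.105, 0.002]
contact_force: [-0.4, 0.3, -0.5]
width: 0.0372
gripper_force: 30.3
```

Run:
```python
from h import *
go(.4168,-.3684,-77.4)
```

```text
clk 11.5167 pos [0.4697 0.0275 0.2905] yaw -78.0 tilt [ 0.003  0.001 -1.   ] w 0.0372 f [-0.4  0.3 -0.5]
az units -0.1 dx -138.0 dy 374.8
```

Request:
jog_arm --plan '[{"dx": -5.5,"dy": 15,"dz": 0,"ax": 0,"ay": 0,"az": -0.1,"grip": 0.8},{"dx": -10.5,"dy": 28.8,"dz": 0,"ax": 0,"ay": 0,"az": 0,"grip": 0.8},{"dx": -10.5,"dy": 28.8,"dz": 0,"ax": 0,"ay": 0,"az": 0,"grip": 0.8},{"dx": -10.5,"dy": 28.8,"dz": 0,"ax": 0,"ay": 0,"az": 0,"grip": 0.8},{"dx": -10.5,"dy": 28.8,"dz": 0,"ax": 0,"ay": 0,"az": 0,"grip": 0.8},{"dx": -10.5,"dy": 28.8,"dz": 0,"ax": 0,"ay": 0,"az": 0,"grip": 0.8},{"dx": -10.5,"dy": 28.8,"dz": 0,"ax": 0,"ay": 0,"az": 0,"grip": 0.8},{"dx": -10.5,"dy": 28.8,"dz": 0,"ax": 0,"ay": 0,"az": 0,"grip": 0.8},{"dx": -10.5,"dy": 28.8,"dz": 0,"ax": 0,"ay": 0,"az": 0,"grip": 0.8},{"dx": -10.5,"dy": 28.8,"dz": 0,"ax": 0,"ay": 0,"az": 0,"grip": 0.8},{"dx": -10.5,"dy": 28.8,"dz": 0,"ax": 0,"ay": 0,"az": 0,"grip": 0.8},{"dx": -10.5,"dy": 28.8,"dz": 0,"ax": 0,"ay": 0,"az": 0,"grip": 0.8},{"dx": -10.5,"dy": 28.8,"dz": 0,"ax": 0,"ay": 0,"az": 0,"grip": 0.8},{"dx": -6.5,"dy": 14.2,"dz": 0,"ax": 0,"ay": 0,"az": 0,"grip": 0.8},{"dx": 0,"dy": 0,"dz": 0,"ax": 0,"ay": 0,"az": 0,"grip": 0.8},{"dx": 0,"dy": 0,"dz": 0,"ax": 0,"ay": 0,"az": 0,"grip": 0.8}]'

```text
clock: 12.85
position: [0.416, -0.3683, 0.2877]
ee_rot: [-0.002, 0.994, 0.109, -0.001]
contact_force: [-0.2, 0.8, -0.9]
width: 0.0374
gripper_force: 30.3
```

Run:
```python
from h import *
go(.4168,-.3684,-77.4)
```

```text
clk 12.85 pos [ 0.416  -0.3683  0.2877] yaw -77.5 tilt [-0.001 -0.004 -1.   ] w 0.0374 f [-0.2  0.8 -0.9]
az units -0.02 dx 0.7 dy 0.3
```

Request:
jog_arm --plan '[{"dx": 0,"dy": 0,"dz": 20,"ax": 0,"ay": 0,"az": 0,"grip": 0.8},{"dx": 0,"dy": 0,"dz": 25,"ax": 0,"ay": 0,"az": 0,"grip": 0.8},{"dx": 0,"dy": 0,"dz": 25,"ax": 0,"ay": 0,"az": 0,"grip": 0.8},{"dx": 0,"dy": 0,"dz": 16,"ax": 0,"ay": 0,"az": 0,"grip": 0.8},{"dx": 0,"dy": 0,"dz": 8,"ax": 0,"ay": 0,"az": 0,"grip": 0.8},{"dx": 0,"dy": 0,"dz": 5,"ax": 0,"ay": 0,"az": 0,"grip": 0.8},{"dx": 0,"dy": 0,"dz": 3,"ax": 0,"ay": 0,"az": 0,"grip": 0.8},{"dx": 0,"dy": 0,"dz": 1.5,"ax": 0,"ay": 0,"az": 0,"grip": 0.8},{"dx": 0,"dy": 0,"dz": 0,"ax": 0,"ay": 0,"az": 0,"grip": 0.8},{"dx": 0,"dy": 0,"dz": 0,"ax": 0,"ay": 0,"az": 0,"grip": 0.8},{"dx": 0,"dy": 0,"dz": 0,"ax": 0,"ay": 0,"az": 0,"grip": 0.45},{"dx": 0,"dy": 0,"dz": 0,"ax": 0,"ay": 0,"az": 0,"grip": 0.3},{"dx": 0,"dy": 0,"dz": 0,"ax": 0,"ay": 0,"az": 0,"grip": 0.3},{"dx": 0,"dy": 0,"dz": 0,"ax": 0,"ay": 0,"az": 0,"grip": 0.3},{"dx": 0,"dy": 0,"dz": -10,"ax": 0,"ay": 0,"az": 0,"grip": 0.3},{"dx": 0,"dy": 0,"dz": -25,"ax": 0,"ay": 0,"az": 0,"grip": 0.3},{"dx": 0,"dy": 0,"dz": -35,"ax": 0,"ay": 0,"az": 0,"grip": 0.3},{"dx": 0,"dy": 0,"dz": -35,"ax": 0,"ay": 0,"az": 0,"grip": 0.3},{"dx": 0,"dy": 0,"dz": -30,"ax": 0,"ay": 0,"az": 0,"grip": 0.3},{"dx": 0,"dy": 0,"dz": 0,"ax": 0,"ay": 0,"az": 0,"grip": 0.3}]'

```text
clock: 14.52
position: [0.418, -0.37, 0.3281]
ee_rot: [0.006, 0.994, 0.11, 0.004]
contact_force: [1.6, -1.1, 0.6]
width: 0.0599
gripper_force: 0.0
```

Run:
```python
from h import *
snap('wrist','w6'); lids('w6',*G,z=.031);lids('w6',*O,z=.031);
d=snap('top','t1')
im=d['image'][140:300,160:430,::-1]; cv2.imwrite('pics/t1c.png',cv2.resize(im,None,fx=2.9,fy=2.9,interpolation=cv2.INTER_CUBIC))
```

```text
[(np.int32(1133), array([247.,  83.])), (np.int32(1000), array([247., 128.]))] [[ 0.5178 -0.3458]
 [ 0.4785 -0.3546]]
mid [ 0.4982 -0.3502] ang -167.3 sep 0.0404
[(np.int32(902), array([248., 171.])), (np.int32(794), array([249., 208.]))] [[ 0.4367 -0.3643]
 [ 0.3981 -0.3734]]
mid [ 0.4174 -0.3689] ang -166.7 sep 0.0396
```

View pics/t1c.png

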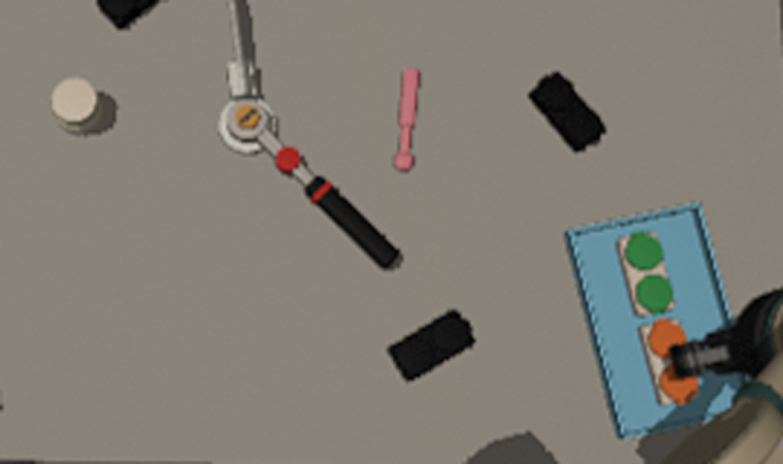

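Both cases lie end to end in the tray, lids up (green at (650,272), orange at (672,360)). The wrench's swing is clear, with the bolt at (246,118), knuckle at (288,160) and handle end at (392,262). The applicator tip is at (403,162), so I'll push near the outer part of the handle.

Run:
```python
from h import *
d=load('t0')
for n,p,z in [('div tip',(376,210),.055),('div base',(379,250),.055),('app tip',(467.5,306),.012),('app top',(471,258),.012),('jar',(290,268),.055)]:
    print(n,px2w(d,p[0]*.64,p[1]*.64,z).round(4)[:2])
B=np.array([.6349,.0335]);f=np.radians(-133.5);r=np.array([np.cos(f),np.sin(f)]);t=np.array([-r[1],r[0]])
P=B+.165*r+.034*t; print(P); go(*P,46.5)
```

```text
div tip [0.7638 0.049 ]
div base [0.6897 0.0417]
app tip [ 0.6013 -0.1197]
app top [ 0.6909 -0.1261]
jar [0.6531 0.1972]
[ 0.54598422 -0.10959083]
clk 14.6167 pos [ 0.4167 -0.3687  0.3229] yaw -77.4 tilt [ 0.002  0.004 -1.   ] w 0.0595 f [-0.1  0.4  0.1]
az units 9.35 dx -84.6 dy -276.9
```

Request:
jog_arm --plan '[{"dx": 18.3,"dy": -22.5,"dz": 0,"ax": 0,"ay": 0,"az": 0,"grip": 0.5},{"dx": 18.3,"dy": -22.5,"dz": 0,"ax": 0,"ay": 0,"az": 0,"grip": 1},{"dx": 18.3,"dy": -22.5,"dz": 0,"ax": 0,"ay": 0,"az": 0,"grip": 1},{"dx": 18.3,"dy": -22.5,"dz": 0,"ax": 0,"ay": 0,"az": 0,"grip": 1},{"dx": 18.3,"dy": -22.5,"dz": 0,"ax": 0,"ay": 0,"az": 0,"grip": 1},{"dx": 18.3,"dy": -22.5,"dz": 0,"ax": 0,"ay": 0,"az": 0,"grip": 1},{"dx": 18.3,"dy": -22.5,"dz": 0,"ax": 0,"ay": 0,"az": 0,"grip": 1},{"dx": 18.3,"dy": -22.5,"dz": 0,"ax": 0,"ay": 0,"az": 0,"grip": 1},{"dx": 18.3,"dy": -22.5,"dz": 0,"ax": 0,"ay": 0,"az": 0,"grip": 1},{"dx": 18.3,"dy": -22.5,"dz": 0,"ax": 0,"ay": 0,"az": 0,"grip": 1},{"dx": 0,"dy": 0,"dz": 0,"ax": 0,"ay": 0,"az": -1,"grip": 1},{"dx": 0,"dy": 0,"dz": 0,"ax": 0,"ay": 0,"az": -1,"grip": 1},{"dx": 0,"dy": 0,"dz": 0,"ax": 0,"ay": 0,"az": -1,"grip": 1},{"dx": 0,"dy": 0,"dz": 0,"ax": 0,"ay": 0,"az": -1,"grip": 1},{"dx": 0,"dy": 0,"dz": 0,"ax": 0,"ay": 0,"az": -1,"grip": 1},{"dx": 0,"dy": 0,"dz": 0,"ax": 0,"ay": 0,"az": -1,"grip": 1},{"dx": 0,"dy": 0,"dz": 0,"ax": 0,"ay": 0,"az": -1,"grip": 1},{"dx": 0,"dy": 0,"dz": 0,"ax": 0,"ay": 0,"az": -1,"grip": 1},{"dx": 0,"dy": 0,"dz": 0,"ax": 0,"ay": 0,"az": -1,"grip": 1},{"dx": 0,"dy": 0,"dz": 0,"ax": 0,"ay": 0,"az": -1,"grip": 1}]'

```text
clock: 16.28
position: [0.5454, -0.1088, 0.319]
ee_rot: [-0.002, 0.804, 0.594, -0.001]
contact_force: [0.0, 0.8, 0.4]
width: -0.0002
gripper_force: 0.0
```

Request:
jog_arm --plan '[{"dx": 0,"dy": 0,"dz": 0,"ax": 0,"ay": 0,"az": -1,"grip": 1},{"dx": 0,"dy": 0,"dz": 0,"ax": 0,"ay": 0,"az": -1,"grip": 1},{"dx": 0,"dy": 0,"dz": 0,"ax": 0,"ay": 0,"az": -1,"grip": 1},{"dx": 0,"dy": 0,"dz": 0,"ax": 0,"ay": 0,"az": -1,"grip": 1},{"dx": 0,"dy": 0,"dz": 0,"ax": 0,"ay": 0,"az": -1,"grip": 1},{"dx": 0,"dy": 0,"dz": 0,"ax": 0,"ay": 0,"az": -1,"grip": 1},{"dx": 0,"dy": 0,"dz": 0,"ax": 0,"ay": 0,"az": -1,"grip": 1},{"dx": 0,"dy": 0,"dz": 0,"ax": 0,"ay": 0,"az": -1,"grip": 1},{"dx": 0,"dy": 0,"dz": 0,"ax": 0,"ay": 0,"az": -1,"grip": 1},{"dx": 0,"dy": 0,"dz": 0,"ax": 0,"ay": 0,"az": -1,"grip": 1},{"dx": 0,"dy": 0,"dz": 0,"ax": 0,"ay": 0,"az": -0.65,"grip": 1},{"dx": 0,"dy": 0,"dz": 0,"ax": 0,"ay": 0,"az": 0,"grip": 1},{"dx": 0,"dy": 0,"dz": 0,"ax": 0,"ay": 0,"az": 0,"grip": 1}]'

```text
clock: 17.37
position: [0.5456, -0.1089, 0.3195]
ee_rot: [-0.001, 0.371, 0.928, -0.0]
contact_force: [-0.2, -0.2, -0.1]
width: -0.0003
gripper_force: 0.0
```

Run:
```python
from h import *
snap('wrist','w7'); go(.546,-.1096,46.5); print(sensors.get_state()['qpos'].round(2))
```

```text
clk 17.4167 pos [ 0.5457 -0.1089  0.3197] yaw 46.4 tilt [ 0.002 -0.001 -1.   ] w 0.0001 f [ 0.3  0.2 -0.7]
az units -0.02 dx -0.7 dy -0.3
[-0.32  0.31  1.68  0.    1.16 -1.13]
```

View pics/w7.png

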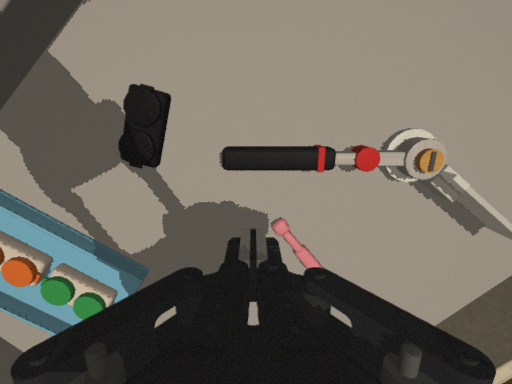

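Run:
```python
from h import *
d=load('w7'); p=sensors.get_state()['position']
for z in(.134,.025,.012): print(z,w2px(d,np.array([p[0],p[1],z])).round(0))
for n,u,v,z in [('end',222,158,.025),('knuckle',367,158,.035),('bolt',432,160,.046),('app tip',281,228,.012)]:
    w=px2w(d,u,v,z)[:2]; print(n,w.round(4),'rel',(1e3*(w-p[:2])).round(0), np.linalg.norm(w-p[:2]).round(3))
```

```text
0.134 [252. 234.]
0.025 [253. 188.]
0.012 [253. 185.]
end [ 0.5022 -0.1093] rel [-44.  -0.] 0.044
knuckle [ 0.5975 -0.0071] rel [ 52. 102.] 0.114
bolt [0.6355 0.0326] rel [ 90. 141.] 0.168
app tip [ 0.604  -0.1203] rel [ 58. -11.] 0.059
```

The handle lies along row 158 from (222) to the bolt (432,160). The finger will land near (253,186), clear of both the handle and the applicator tip (281,228). Descending beside the handle.

Request:
jog_arm --plan '[{"dx": 0,"dy": 0,"dz": 25,"ax": 0,"ay": 0,"az": 0,"grip": 1},{"dx": 0,"dy": 0,"dz": 30,"ax": 0,"ay": 0,"az": 0,"grip": 1},{"dx": 0,"dy": 0,"dz": 25,"ax": 0,"ay": 0,"az": 0,"grip": 1},{"dx": 0,"dy": 0,"dz": 20,"ax": 0,"ay": 0,"az": 0,"grip": 1},{"dx": 0,"dy": 0,"dz": 12,"ax": 0,"ay": 0,"az": 0,"grip": 1},{"dx": 0,"dy": 0,"dz": 6,"ax": 0,"ay": 0,"az": 0,"grip": 1},{"dx": 0,"dy": 0,"dz": 4,"ax": 0,"ay": 0,"az": 0,"grip": 1},{"dx": 0,"dy": 0,"dz": 0,"ax": 0,"ay": 0,"az": 0,"grip": 1},{"dx": 0,"dy": 0,"dz": 0,"ax": 0,"ay": 0,"az": 0,"grip": 1}]'

```text
clock: 18.17
position: [0.5465, -0.1091, 0.1992]
ee_rot: [0.001, 0.371, 0.929, 0.0]
contact_force: [-0.1, -0.2, 0.5]
width: 0.0001
gripper_force: 0.0
```

Request:
jog_arm --plan '[{"dx": 4,"dy": 0,"dz": 0,"ax": 0,"ay": 0,"az": 0,"grip": 1},{"dx": 4,"dy": 0,"dz": 0,"ax": 0,"ay": 0,"az": 0,"grip": 1},{"dx": 4,"dy": 0,"dz": 0,"ax": 0,"ay": 0,"az": 0,"grip": 1},{"dx": 8.7,"dy": -0.9,"dz": 0,"ax": 0,"ay": 0,"az": 0.5,"grip": 1},{"dx": 8.7,"dy": -0.9,"dz": 0,"ax": 0,"ay": 0,"az": 0.5,"grip": 1}]'

```text
clock: 18.58
position: [0.524, -0.0897, 0.1994]
ee_rot: [0.001, 0.42, 0.908, 0.0]
contact_force: [1.1, 0.3, 1.0]
width: -0.0001
gripper_force: 0.6
```

Request:
jog_arm --plan '[{"dx": 8.7,"dy": -0.9,"dz": 0,"ax": 0,"ay": 0,"az": 0.5,"grip": 1},{"dx": 8.7,"dy": -0.9,"dz": 0,"ax": 0,"ay": 0,"az": 0.5,"grip": 1},{"dx": 8.7,"dy": -0.9,"dz": 0,"ax": 0,"ay": 0,"az": 0.5,"grip": 1},{"dx": 8.7,"dy": -0.9,"dz": 0,"ax": 0,"ay": 0,"az": 0.5,"grip": 1},{"dx": 8.7,"dy": -0.9,"dz": 0,"ax": 0,"ay": 0,"az": 0.5,"grip": 1},{"dx": 8.7,"dy": -0.9,"dz": 0,"ax": 0,"ay": 0,"az": 0.5,"grip": 1}]'

```text
clock: 19.08
position: [0.4911, -0.0487, 0.1995]
ee_rot: [0.001, 0.557, 0.831, 0.0]
contact_force: [1.4, -0.2, -0.3]
width: -0.0002
gripper_force: 0.7
```

```bash
cat >> h.py <<'E'
B=np.array([.6352,.033])
def wrench(fn):
    d=snap('top',fn); m=cv2.inRange(cv2.cvtColor(d['image'],cv2.COLOR_RGB2HSV),np.array((0,165,70)),np.array((4,255,255)))
    N,l,s,c=cv2.connectedComponentsWithStats(m)
    for i in range(1,N):
        p=px2w(d,*c[i],.035)[:2]; 
        if s[i,4]>5 and np.linalg.norm(p-B)<.15: q=p-B; print('red',s[i,4],p.round(4),'r',np.linalg.norm(q).round(4),'ang',np.degrees(np.arctan2(q[1],q[0])).round(1))
    s=sensors.get_state(); q=s['position'][:2]-B; print('tool r',np.linalg.norm(q).round(4),'ang',np.degrees(np.arctan2(q[1],q[0])).round(1)); go(*s['position'][:2])
E
python3 -c "
from h import *
wrench('t2')"
```

```text
red 26 [0.585  0.0171] r 0.0526 ang -162.5
tool r 0.1662 ang -151.0
clk 19.1333 pos [ 0.4898 -0.0476  0.1993] yaw 22.3 tilt [ 0.     0.001 -1.   ] w -0.0 f [-0.2  0.1 -0.5]
az units 0.0 dx 0.0 dy 0.0
```

Request:
jog_arm --plan '[{"dx": 8.7,"dy": -0.9,"dz": 0,"ax": 0,"ay": 0,"az": 0.5,"grip": 1},{"dx": 8.7,"dy": -0.9,"dz": 0,"ax": 0,"ay": 0,"az": 0.5,"grip": 1},{"dx": 8.7,"dy": -0.9,"dz": 0,"ax": 0,"ay": 0,"az": 0.5,"grip": 1},{"dx": 8.7,"dy": -0.9,"dz": 0,"ax": 0,"ay": 0,"az": 0.5,"grip": 1},{"dx": 8.7,"dy": -0.9,"dz": 0,"ax": 0,"ay": 0,"az": 0.5,"grip": 1},{"dx": 8.7,"dy": -0.9,"dz": 0,"ax": 0,"ay": 0,"az": 0.5,"grip": 1},{"dx": 8.7,"dy": -0.9,"dz": 0,"ax": 0,"ay": 0,"az": 0.5,"grip": 1},{"dx": 8.7,"dy": -0.9,"dz": 0,"ax": 0,"ay": 0,"az": 0.5,"grip": 1},{"dx": 8.7,"dy": -0.9,"dz": 0,"ax": 0,"ay": 0,"az": 0.5,"grip": 1},{"dx": 8.7,"dy": -0.9,"dz": 0,"ax": 0,"ay": 0,"az": 0.5,"grip": 1},{"dx": 8.7,"dy": -0.9,"dz": 0,"ax": 0,"ay": 0,"az": 0.5,"grip": 1},{"dx": 8.7,"dy": -0.9,"dz": 0,"ax": 0,"ay": 0,"az": 0.5,"grip": 1},{"dx": 8.7,"dy": -0.9,"dz": 0,"ax": 0,"ay": 0,"az": 0.5,"grip": 1},{"dx": 8.7,"dy": -0.9,"dz": 0,"ax": 0,"ay": 0,"az": 0.5,"grip": 1},{"dx": 8.7,"dy": -0.9,"dz": 0,"ax": 0,"ay": 0,"az": 0.5,"grip": 1},{"dx": 8.7,"dy": -0.9,"dz": 0,"ax": 0,"ay": 0,"az": 0.5,"grip": 1},{"dx": 4.4,"dy": -0.4,"dz": 0,"ax": 0,"ay": 0,"az": 0.25,"grip": 1},{"dx": 4.4,"dy": -0.4,"dz": 0,"ax": 0,"ay": 0,"az": 0.25,"grip": 1},{"dx": 0,"dy": 0,"dz": 0,"ax": 0,"ay": 0,"az": 0,"grip": 1}]'

```text
clock: 20.72
position: [0.4802, 0.0949, 0.199]
ee_rot: [0.0, 0.859, 0.512, 0.0]
contact_force: [-0.0, 0.5, -0.4]
width: 0.0002
gripper_force: 0.0
```

```bash
python3 -c "
from h import *
wrench('t3')"
```

```text
tool r 0.1669 ang 158.3
clk 20.7667 pos [0.4801 0.0947 0.199 ] yaw -28.4 tilt [ 0.  0. -1.] w 0.0005 f [ 1.1 -0.1 -0.5]
az units 0.0 dx 0.0 dy 0.0
```

Request:
jog_arm --plan '[{"dx": 4.4,"dy": -0.4,"dz": 0,"ax": 0,"ay": 0,"az": 0.25,"grip": 1},{"dx": 4.4,"dy": -0.4,"dz": 0,"ax": 0,"ay": 0,"az": 0.25,"grip": 1},{"dx": 4.4,"dy": -0.4,"dz": 0,"ax": 0,"ay": 0,"az": 0.25,"grip": 1},{"dx": 4.4,"dy": -0.4,"dz": 0,"ax": 0,"ay": 0,"az": 0.25,"grip": 1},{"dx": 4.4,"dy": -0.4,"dz": 0,"ax": 0,"ay": 0,"az": 0.25,"grip": 1},{"dx": 4.4,"dy": -0.4,"dz": 0,"ax": 0,"ay": 0,"az": 0.25,"grip": 1},{"dx": 4.4,"dy": -0.4,"dz": 0,"ax": 0,"ay": 0,"az": 0.25,"grip": 1}]'

```text
clock: 21.35
position: [0.4939, 0.1215, 0.1987]
ee_rot: [-0.0, 0.903, 0.431, -0.001]
contact_force: [-1.5, -0.7, 1.1]
width: -0.0
gripper_force: 0.7
```

Request:
jog_arm --plan '[{"dx": 4.4,"dy": -0.4,"dz": 0,"ax": 0,"ay": 0,"az": 0.25,"grip": 1},{"dx": 4.4,"dy": -0.4,"dz": 0,"ax": 0,"ay": 0,"az": 0.25,"grip": 1}]'

```text
clock: 21.52
position: [0.4981, 0.128, 0.1985]
ee_rot: [0.0, 0.913, 0.407, -0.003]
contact_force: [-4.6, -6.3, 4.1]
width: 0.0003
gripper_force: 3.6
```

Force rose to about 8 N, so the bolt is tight. Now I turn about the knuckle in small steps.

Request:
jog_arm --plan '[{"dx": 3.9,"dy": -0.7,"dz": 0,"ax": 0,"ay": 0,"az": 0.33,"grip": 1},{"dx": 3.9,"dy": -0.7,"dz": 0,"ax": 0,"ay": 0,"az": 0.33,"grip": 1},{"dx": 3.9,"dy": -0.7,"dz": 0,"ax": 0,"ay": 0,"az": 0.33,"grip": 1},{"dx": 3.9,"dy": -0.7,"dz": 0,"ax": 0,"ay": 0,"az": 0.33,"grip": 1},{"dx": 3.9,"dy": -0.7,"dz": 0,"ax": 0,"ay": 0,"az": 0.33,"grip": 1},{"dx": 3.9,"dy": -0.7,"dz": 0,"ax": 0,"ay": 0,"az": 0.33,"grip": 1},{"dx": 3.9,"dy": -0.7,"dz": 0,"ax": 0,"ay": 0,"az": 0.33,"grip": 1},{"dx": 3.9,"dy": -0.7,"dz": 0,"ax": 0,"ay": 0,"az": 0.33,"grip": 1},{"dx": 0,"dy": 0,"dz": 0,"ax": 0,"ay": 0,"az": 0,"grip": 1}]'

```text
clock: 22.27
position: [0.5179, 0.1524, 0.1985]
ee_rot: [0.001, 0.961, 0.278, -0.003]
contact_force: [-3.3, -4.6, 2.9]
width: -0.0001
gripper_force: 2.6
```

Run:
```python
from h import *
wrench('t4')
p=sensors.get_state()['position'][:2]; k=B+.055*np.array([np.cos(np.radians(136.8)),np.sin(np.radians(136.8))])
q=p-k; print('r',np.linalg.norm(q),'handle ang est',np.degrees(np.arctan2(q[1],q[0])-np.arcsin(.022/np.linalg.norm(q))))
d=snap('scene','s4'); cv2.imwrite('pics/s4c.png',cv2.resize(d['image'][130:260,150:370,::-1],None,fx=3.5,fy=3.5,interpolation=cv2.INTER_CUBIC))
```

```text
red 50 [0.5934 0.0699] r 0.0558 ang 138.6
red 22 [0.5713 0.1079] r 0.0985 ang 130.5
tool r 0.1674 ang 134.5
clk 22.3167 pos [0.5178 0.1524 0.1985] yaw -57.7 tilt [-0.006 -0.    -1.   ] w -0.0 f [-3.2 -4.6  2.9]
az units 0.0 dx 0.0 dy 0.0
r 0.11247276053047418 handle ang est 122.13018085473736
```

View pics/s4c.png

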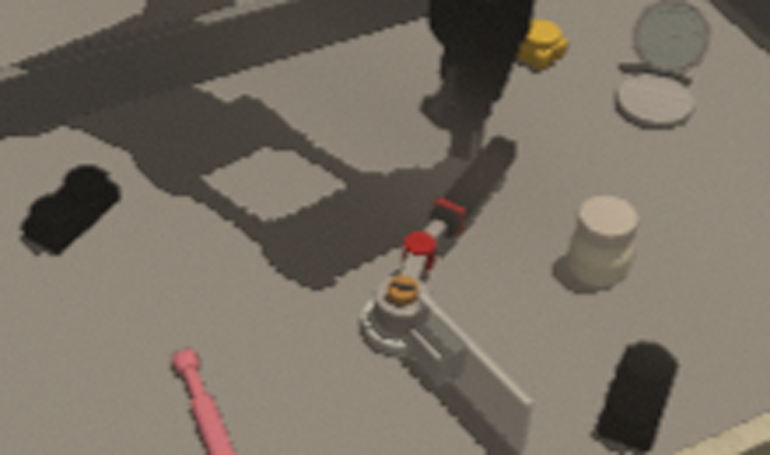

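The handle is visibly kinked at the red knuckle (420,245) by about 16–18°, and the jar and mirror are untouched. One small nudge, then back off and lift.

Request:
jog_arm --plan '[{"dx": 3.9,"dy": -0.7,"dz": 0,"ax": 0,"ay": 0,"az": 0.33,"grip": 1},{"dx": 0,"dy": 0,"dz": 0,"ax": 0,"ay": 0,"az": 0,"grip": 1},{"dx": -5,"dy": 0,"dz": 0,"ax": 0,"ay": 0,"az": 0,"grip": 1},{"dx": -10,"dy": 0,"dz": 0,"ax": 0,"ay": 0,"az": 0,"grip": 1},{"dx": -15,"dy": 0,"dz": 0,"ax": 0,"ay": 0,"az": 0,"grip": 1},{"dx": 0,"dy": 0,"dz": -10,"ax": 0,"ay": 0,"az": 0,"grip": 1},{"dx": 0,"dy": 0,"dz": -30,"ax": 0,"ay": 0,"az": 0,"grip": 1},{"dx": 0,"dy": 0,"dz": -35,"ax": 0,"ay": 0,"az": 0,"grip": 1},{"dx": -30,"dy": 0,"dz": -35,"ax": 0,"ay": 0,"az": 0,"grip": 1},{"dx": -35,"dy": 0,"dz": -30,"ax": 0,"ay": 0,"az": 0,"grip": 1},{"dx": -35,"dy": 0,"dz": 0,"ax": 0,"ay": 0,"az": 0,"grip": 1},{"dx": -35,"dy": 0,"dz": 0,"ax": 0,"ay": 0,"az": 0,"grip": 1},{"dx": 0,"dy": 0,"dz": 0,"ax": 0,"ay": 0,"az": 0,"grip": 1},{"dx": 0,"dy": 0,"dz": 0,"ax": 0,"ay": 0,"az": 0,"grip": 1}]'

```text
clock: 23.53
position: [0.3834, 0.0761, 0.3335]
ee_rot: [0.0, 0.966, 0.26, 0.001]
contact_force: [-0.1, -0.1, 0.0]
width: 0.0003
gripper_force: 0.0
```

Run:
```python
from h import *
wrench('t5'); d=load('t5')
cv2.imwrite('pics/t5b.png',cv2.resize(d['image'][90:310,60:460,::-1],(800,440),interpolation=cv2.INTER_CUBIC))
```

```text
red 49 [0.5932 0.0698] r 0.0558 ang 138.8
red 23 [0.5726 0.1089] r 0.0983 ang 129.5
tool r 0.254 ang 170.2
clk 23.5833 pos [0.3849 0.0764 0.3335] yaw -59.9 tilt [ 0.003  0.001 -1.   ] w 0.0001 f [-0.1 -0.  -0.5]
az units 0.0 dx 0.0 dy 0.0
```

View pics/t5b.png

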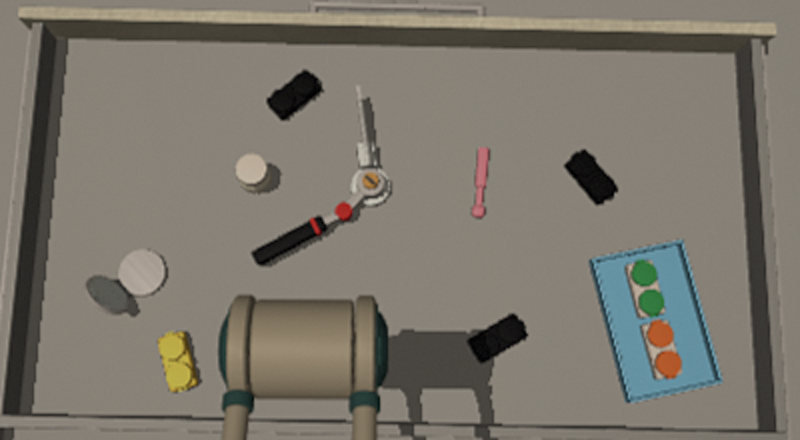

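The final view shows the handle kinked by about 20° at the knuckle (343,211). Both cases are in the tray, the jar, mirror and applicator are in place, and the arm is clear.

```bash
python3 -c "
from rig import manip
print(manip.sign_off())"
```

```text
the job is handed in; nothing more can be done
None
```

The job is handed in at about 24 s: both lens cases lie end to end in the sky-blue tray, flat and lids up. The bolt is tight, the wrench handle is kinked about 20° at its red knuckle and released, and the mirror, applicator and jar were left where they stood.

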